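# Confirm the last pick and finish the order at a pick-to-light packing bench

## Robot

A 6-joint arm with a two-finger parallel gripper is mounted at the origin on the work surface. World frame = base frame: x ahead of the robot, y to its left, z up, the work surface at z = 0. Lengths are in m, angles in rad, forces in N, time in s.
With the tool pointing down it reaches from about 0.325 to 0.9 m from the base axis. Payload 6.1 kg.
Tool frame: the origin (TCP) lies midway between the tips of the shut fingers; the grasp point (between the pads) lies 19 mm behind it; z points along the fingers, y is the line along which they close (so a half turn about z gives the same grasp; the last joint's range is limited). The gripper opens to 85 mm and grips with 20 to 120 N. Pads are 22 mm wide; open, the fingers measure 114 mm over their backs; the gripper's body (76 mm by 85 mm) begins 54 mm behind the grasp point. The pads swing forward as they close: fully open they stand 13 mm farther back than shut.
Start: joints at [1.132, 0.22, 1.526, -0, 1.395, -0.126], TCP at [0.192, 0.595, 0.2] pointing down, gripper open.
Joint ranges: [-2.98, 2.98], [-0.91, 2.08], [0.09, 2.57], [-1.24, 4.39], [0.2, 2.65], [-2.68, 2.68]. Speed limits (rad/s): [2.57, 2.57, 3.01, 3.14, 3.14, 3.14].

## Interface

Orientations are given as a 3x3 rotation matrix whose columns are the frame's x, y, z axes.
In Python, from rig import arm gives the robot as it stands.
- The arm moves only by the tool send_rows, never from a script. Its argument "moves" is a list of rows, each an object with "delta_pos": the shift along the world's x, y, z scaled (see below), a list of three; "turn": the turn, a rotation vector about the world's x, y, z scaled (see below), a list of three; "hand": the opening in per cent of the stroke, from 0 (shut) to 100 (fully open). A call has 1 to 12 rows; each row shifts and turns the commanded pose from where the row before left it; what a row does not reach is not made up. The controller multiplies each number of a shift by 0.5 m and each number of a turn by pi rad. A row lasts 1/10 s, in which the tool goes at most 50 mm and 8.59 degrees, less where a joint would pass 70% of its speed; a pose out of reach is approached as far as the arm can. A call with a number of a shift or a turn outside -1 to 1 is refused whole. A call with a gripper value outside its range is refused whole. The fingers move at their own pace and stop on an object; "squeeze" is the grip in N (left out, the last holds). Time passes only in rows, so rows that do not move let the fingers close. It gives the time, the measured TCP pose, the force, the opening and the grip force at its end, in the units of the state.
- arm.sense(): the state, without advancing time (a new reading comes with each control period).
- arm.grab_frame(name): name is "side" or "top"; returns (picture, depth): 420x560x3 uint8, red, green, blue; 420x560 float32, m along the optical axis (not along the pixel's ray), 0 where there is no reading.
- arm.camera_model(name): a dict with "K" (3x3 intrinsics, pixels), "R" (3x3) and "t" (3): a world point X has camera coordinates R X + t. Camera axes: x right, y down, z forward; pixel columns grow to the right and rows downward; lengths in m; the calibration is good to about 2 mm. A picture is of the moment at which its call begins. camera_model takes no time and is no camera call.
- arm.sign_off(): hands the job in; it is judged then, once.
The state is a dict: "time": time; "joint_positions": joint angles; "joint_velocities": joint speeds; "tau": joint torques, N m; "tcp_pos": TCP position; "ee_rot": TCP orientation; "force": force on the tool from outside, world axes, zero at the start; "moment": the same for the moment, N m; "finger_gap": opening from 0.0 (shut) to 1.0 (fully open); "grasp_force": force on a finger pad.
Only numpy, scipy, OpenCV 4.12 (cv2) and the standard library are available. Lean on these libraries where they do the work, as an engineer would, in place of code of your own. Each camera call takes 0.05 s, during which the arm holds its last target. There are 200 camera calls.

## Task

The pink boxes, the last pick of this order, are packed: confirm it by pressing the lit key on the light module in front of the tray of pink boxes and letting it spring back, then press the green button on the two-button box to finish the order and draw back clear. Press both lightly with the fingertips, leave the other keys and the red button alone, and do not shift or pick up anything on the bench.

Things in the scene. Friction and masses are not known exactly. Their poses are not given: they have to be found in the camera images.
- station_pink: fixed kraft tray of pink boxes (three upright and one lying) and its module on a rail; four such stand side by side 110 mm apart, in varying order. Origin: on the bench under the module; x to the tray, y along the rail. Pale module 50 x 100 mm, face 70 mm up, sloped 15 deg to -x; key 24 mm to -y, dark display to +y. Its key is lit bright green (stays lit throughout). Tray 42 to 244 mm in +x, 102 wide, boxes up to 97 mm high
- key_pink_top (a point): centre of the top face of the square key, 32 x 32 mm, of the pink tray's module, about 79 mm above the bench; z is the outward normal of the key (15 degrees from vertical, leaning to the robot). It stands 9 mm proud of the housing when up and moves with the key
- key_pink (a joint): travel of the pink tray's key in m: 0 up, 0.006 fully in, along its -z. Springs back by itself; starts to move at 1.5 N, counts as pressed at 3 mm (about 4 N), bottoms at 6 N
- station_blue: fixed kraft tray of blue boxes (seven upright) and its module on a rail; four such stand side by side 110 mm apart, in varying order. Origin: on the bench under the module; x to the tray, y along the rail. Pale module 50 x 100 mm, face 70 mm up, sloped 15 deg to -x; key 24 mm to -y, dark display to +y. Its key is unlit, grey. Tray 42 to 244 mm in +x, 102 wide, boxes up to 97 mm high
- key_blue_top (a point): centre of the top face of the square key, 32 x 32 mm, of the blue tray's module, about 79 mm above the bench; z is the outward normal of the key (15 degrees from vertical, leaning to the robot). It stands 9 mm proud of the housing when up and moves with the key
- key_blue (a joint): travel of the blue tray's key in m: 0 up, 0.006 fully in, along its -z. Springs back by itself; starts to move at 1.5 N, counts as pressed at 3 mm (about 4 N), bottoms at 6 N
- station_yellow: fixed kraft tray of yellow boxes (seven upright) and its module on a rail; four such stand side by side 110 mm apart, in varying order. Origin: on the bench under the module; x to the tray, y along the rail. Pale module 50 x 100 mm, face 70 mm up, sloped 15 deg to -x; key 24 mm to -y, dark display to +y. Its key is unlit, grey. Tray 42 to 244 mm in +x, 102 wide, boxes up to 97 mm high
- key_yellow_top (a point): centre of the top face of the square key, 32 x 32 mm, of the yellow tray's module, about 79 mm above the bench; z is the outward normal of the key (15 degrees from vertical, leaning to the robot). It stands 9 mm proud of the housing when up and moves with the key
- key_yellow (a joint): travel of the yellow tray's key in m: 0 up, 0.006 fully in, along its -z. Springs back by itself; starts to move at 1.5 N, counts as pressed at 3 mm (about 4 N), bottoms at 6 N
- station_violet: fixed kraft tray of violet boxes (seven upright) and its module on a rail; four such stand side by side 110 mm apart, in varying order. Origin: on the bench under the module; x to the tray, y along the rail. Pale module 50 x 100 mm, face 70 mm up, sloped 15 deg to -x; key 24 mm to -y, dark display to +y. Its key is unlit, grey. Tray 42 to 244 mm in +x, 102 wide, boxes up to 97 mm high
- key_violet_top (a point): centre of the top face of the square key, 32 x 32 mm, of the violet tray's module, about 79 mm above the bench; z is the outward normal of the key (15 degrees from vertical, leaning to the robot). It stands 9 mm proud of the housing when up and moves with the key
- key_violet (a joint): travel of the violet tray's key in m: 0 up, 0.006 fully in, along its -z. Springs back by itself; starts to move at 1.5 N, counts as pressed at 3 mm (about 4 N), bottoms at 6 N
- operator_box: fixed two-button box, 80 (x) x 145 (y) x 53 mm high, on the bench between robot and rack, to the left or the right. Origin: centre of its underside. Green button 34 mm from the centre to +y of the box, red button 34 mm to -y
- finish_button_top (a point): centre of the top face of the green order-finished button, round, 36 mm across, 66 mm above the bench when up, standing 9 mm proud of its steel collar; z up
- finish_button (a joint): travel of the green order-finished button in m: 0 up, 0.006 fully in (downwards). Springs back by itself; starts to move at 1.5 N, counts as pressed at 3 mm (about 4 N), bottoms at 6 N
- fault_button_top (a point): centre of the top face of the red fault button, round, 36 mm across, 66 mm above the bench when up, standing 9 mm proud of its steel collar; z up
- fault_button (a joint): travel of the red fault button in m: 0 up, 0.006 fully in (downwards). Springs back by itself; starts to move at 1.5 N, counts as pressed at 3 mm (about 4 N), bottoms at 6 N
- pink_box: loose pink product box, 85 x 85 x 24 mm, lying in the front of the pink tray; origin: centre of its underside
- stray_box: loose blue product box, 85 x 85 x 24 mm, lying flat on the bench in front of the rack; origin: centre of its underside
- marker: loose white and black marker pen, 125 mm long along its x, 17 mm thick, lying on the bench in front of the rack; origin: under its middle
- tape_roll: loose roll of brown tape, 100 mm across, 48 mm high, lying flat; origin: centre of its underside
- scanner: loose hand scanner in its charging cradle, about 130 x 85 mm and 95 mm high, on the bench on the other side from the operator box; origin: centre of the cradle's underside
- dispenser: loose tape dispenser, 200 (x) x 75 mm, 115 mm high with its roll, to the right of the rack; origin: centre of its underside
- carton: loose white shipping carton of the order, 220 (x) x 160 x 105 mm, its lid standing open on the +y side up to 215 mm high, pink boxes in it; origin: centre of its underside

How it is judged:
By the outcome, as a careful person would: the job done as asked, in the order asked, and still so for the second after the job is handed in, with the robot touching nothing.
It also fails if it takes over 48 s, if anything falls off the work surface, if the arm or the gripper's body presses on something with over 40 N, if the wrist force passes 120 N, or if a joint passes its speed limit or range.

## Working session

There is one attempt and no reset: what is moved stays moved. The work goes in short steps, Python scripts to look and compute and a tool call to move; the robot and the scene stay as the last step left them, time stands still between calls to the robot, and variables do not carry over. Pictures are saved under pics/ and viewed, at most 10 in all, crops included, and the job is handed in when it is done.

Besides the shell and the picture viewer there is one more tool, called after "Request:" by a JSON object that holds its "method" and its "body". send_rows: Moves the arm, as the interface text tells. Shifts and turns lie within -1 to 1; 1 stands for 0.5 m of shift or pi rad of turn. Its arguments: {"type":"object","properties":{"moves":{"type":"array"},"squeeze":{"type":"number"}},"required":["moves"]}

```bash
mkdir -p pics; cat > h.py <<'E'
import numpy as np,cv2
from rig import arm
def grab(n,tag):
    p,d=arm.grab_frame(n); cv2.imwrite(f'pics/{tag}.png',p[:,:,::-1]); np.savez(f'/tmp/{tag}.npz',p=p,d=d); return p,d
def world(n,d):
    c=arm.camera_model(n);K,R,t=[np.array(c[k]) for k in('K','R','t')]
    v,u=np.mgrid[:d.shape[0],:d.shape[1]]
    P=np.stack([u,v,np.ones_like(u)],-1)@np.linalg.inv(K).T*d[...,None]
    return (P-t)@R
E
python3 -c "
from h import *
for n in('side','top'):
    grab(n,n); print(n,arm.camera_model(n))
s=arm.sense();print(s)
"
```

```text
side {'K': array([[417.83368673,   0.        , 285.32159327],
       [  0.        , 417.83368673, 217.20650393],
       [  0.        ,   0.        ,   1.        ]]), 'R': array([[ 0.78270888, -0.6220135 ,  0.02158749],
       [-0.32931686, -0.44332822, -0.8336729 ],
       [ 0.52812614,  0.64541405, -0.55183646]]), 't': array([-0.43966971,  0.27280163,  0.74427861])}
top {'K': array([[517.5629902 ,   0.        , 273.55188436],
       [  0.        , 517.5629902 , 218.09702815],
       [  0.        ,   0.        ,   1.        ]]), 'R': array([[-0.02583815, -0.99945402, -0.02059244],
       [-0.98638916,  0.02883571, -0.16187936],
       [ 0.16238478,  0.0161295 , -0.98659567]]), 't': array([0.04752506, 0.57781263, 1.36220787])}
{'time': 0.1, 'joint_positions': array([ 1.13188676e+00,  2.21168226e-01,  1.52752343e+00,  1.81034790e-05,
        1.39468869e+00, -1.26102794e-01]), 'joint_velocities': array([-0.00074436, -0.00303795, -0.00259788, -0.00091254,  0.00183963,
        0.00041162]), 'tau': array([-1.76068097e-04, -4.98244643e+01, -3.90550983e+01, -2.89850032e-04,
        5.69519892e-03,  1.67815074e-05]), 'tcp_pos': array([0.19207015, 0.59411655, 0.19948155]), 'ee_rot': array([[-9.51472514e-01,  3.07732764e-01, -7.75818933e-04],
       [ 3.07733646e-01,  9.51471181e-01, -1.61067339e-03],
       [ 2.42512383e-04, -1.77125704e-03, -9.99998402e-01]]), 'force': array([ 0.47914007,  0.02833499, -1.03109741]), 'moment': array([ 0.02587647, -0.02730026,  0.04321661]), 'grasp_force': 0.0, 'finger_gap': 1.0011337492227936}
```

View pics/top.png

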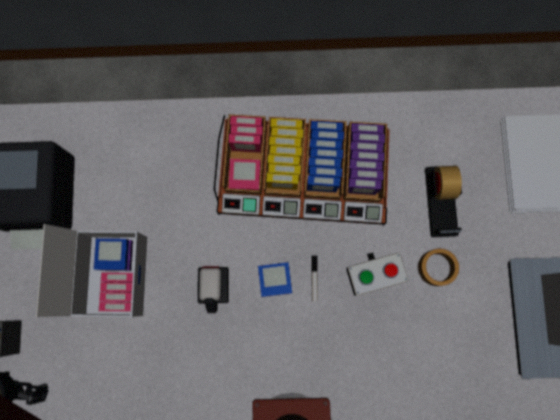

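View pics/side.png

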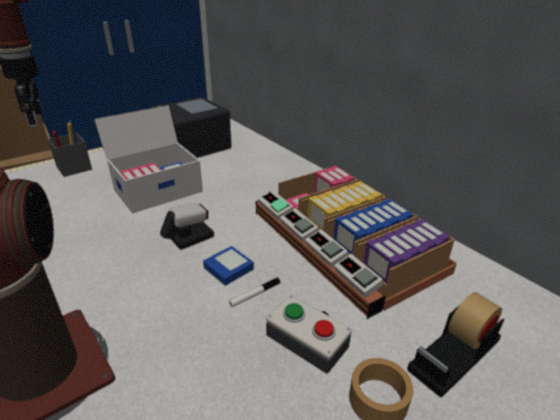

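The top view shows the lit key at (249,205), the green button at (366,277) and the red button at (391,270). In the side view the lit key is at (280,205) and the green button at (293,312). The pink tray is leftmost.

```bash
cat > m.py <<'E'
from h import *
px={'top':{'key':(249,205),'grn':(366,277),'red':(391,270),'grey4':(373,213)},'side':{'key':(281,205),'grn':(293,312),'red':(324,328),'grey4':(368,275)}}
cen={}
for n in px:
    z=np.load(f'/tmp/{n}.npz');p,d=z['p'],z['d'];W=world(n,d)
    hsv=cv2.cvtColor(p,cv2.COLOR_RGB2HSV)
    for k,(u,v) in px[n].items():
        h=hsv[v,u]; 
        if k=='grey4': print(n,k,W[v,u].round(4)); continue
        m=((abs(hsv[...,0].astype(int)-h[0])<12)&(hsv[...,1]>90)&(hsv[...,2]>50)).astype(np.uint8)
        _,L,st,c=cv2.connectedComponentsWithStats(m)
        i=L[v,u]; q=W[(L==i)&(d>0)]
        cen[n,k]=c[i]; print(n,k,h,c[i].round(1),st[i],np.median(q,0).round(4),q[:,2].min().round(4),q[:,2].max().round(4))
        if k=='key':
            A=np.c_[q[:,:2],np.ones(len(q))];print(' slope',np.linalg.lstsq(A,q[:,2],rcond=None)[0].round(3))
P={}
for n in px:
    c=arm.camera_model(n);P[n]=c['K']@np.c_[c['R'],c['t']]
for k in('key','grn','red'):
    X=cv2.triangulatePoints(P['top'],P['side'],cen['top',k],cen['side',k]);X=X[:3,0]/X[3]
    print(k,'tri',X.round(4))
# rail direction via front edge: points at module height
z=np.load('/tmp/top.npz');W=world('top',z['d'])
for u,v in[(232,205),(249,205),(273,207),(291,208),(315,209),(332,211),(355,211),(373,213)]:print(W[v-1:v+2,u-1:u+2].reshape(-1,3).mean(0).round(4))
E
python3 m.py
```

```text
top key [ 80 131 152] [249.1 204.4] [243 198  13  14 154] [0.613  0.0959 0.078 ] 0.0641 0.0876
 slope [ 0.122  0.062 -0.003]
top grn [ 69 242  97] [366.  276.9] [360 271  13  13 142] [ 0.412  -0.2076  0.066 ] 0.0584 0.0732
top red [  1 241 147] [390.6 270. ] [385 265  12  12 103] [ 0.4286 -0.2723  0.0651] 0.0588 0.072
top grey4 [ 0.5793 -0.2329  0.0817]
side key [ 76 116 181] [278.4 204.3] [271 199  17  12 131] [0.6123 0.0932 0.0764] 0.0652 0.0815
 slope [ 0.232 -0.088 -0.058]
side grn [ 67 179 101] [293.7 310.9] [285 304  18  15 216] [ 0.4114 -0.212   0.0653] 0.0584 0.0686
side red [  0 203 151] [323.8 327.4] [315 320  19  17 230] [ 0.4294 -0.277   0.0653] 0.0535 0.0683
side grey4 [ 0.5875 -0.2376  0.0793]
key tri [0.6134 0.0959 0.0743]
grn tri [ 0.413  -0.2089  0.0616]
red tri [ 0.4294 -0.2743  0.063 ]
[0.6144 0.1424 0.0692]
[0.5824 0.0866 0.2289]
[0.6056 0.0319 0.0694]
[ 0.5999 -0.0162  0.0778]
[ 0.5968 -0.0806  0.0696]
[ 0.5617 -0.1099  0.2291]
[ 0.5881 -0.1873  0.0698]
[ 0.5797 -0.2334  0.0789]
```

```bash
cat > rot.py <<'E'
from h import *
from scipy.spatial.transform import Rotation as Ro
s=arm.sense();R=s['ee_rot']
y=np.array([.101,.995,0]);y/=np.linalg.norm(y);x=np.cross(y,[0,0,1])
n=-np.sin(np.radians(15))*x+np.cos(np.radians(15))*np.array([0,0,1])
for nm,zz in(('tilt',-n),('down',np.array([0,0,-1.]))):
    T=np.c_[np.cross(y,zz),y,zz]
    print(nm,n.round(4),(Ro.from_matrix(T@R.T).as_rotvec()/np.pi).round(4))
E
python3 rot.py
```

```text
tilt [-0.2575  0.0261  0.9659] [-0.0166 -0.0819  0.0671]
down [-0.2575  0.0261  0.9659] [ 0.0005 -0.0002  0.0674]
```

Request:
{"method": "send_rows", "body": {"moves": [{"delta_pos": [0,0,0.09],"turn": [0,0,0],"hand": 0},{"delta_pos": [0,0,0.09],"turn": [0,0,0],"hand": 0},{"delta_pos": [0,0,0.09],"turn": [0,0,0],"hand": 0},{"delta_pos": [0,0,0.03],"turn": [0,0,0],"hand": 0}]}}

```text
time: 0.5
tcp_pos: [0.1929, 0.5961, 0.3566]
ee_rot: [[-0.951, 0.308, 0.003], [0.308, 0.951, 0.007], [-0.001, 0.008, -1.0]]
force: [-0.4, 0.3, -0.4]
finger_gap: 0.337
grasp_force: 0.0
```

Request:
{"method": "send_rows", "body": {"moves": [{"delta_pos": [0.05,-0.062,0],"turn": [0,0,0],"hand": 0},{"delta_pos": [0.05,-0.062,0],"turn": [0,0,0],"hand": 0},{"delta_pos": [0.05,-0.062,0],"turn": [0,0,0],"hand": 0},{"delta_pos": [0.05,-0.062,0],"turn": [0,0,0],"hand": 0},{"delta_pos": [0.05,-0.062,0],"turn": [0,0,0],"hand": 0},{"delta_pos": [0.05,-0.062,0],"turn": [0,0,0],"hand": 0},{"delta_pos": [0.05,-0.062,0],"turn": [0,0,0],"hand": 0},{"delta_pos": [0.05,-0.062,0],"turn": [0,0,0],"hand": 0},{"delta_pos": [0.05,-0.062,0],"turn": [-0.0042,-0.0205,0.0168],"hand": 0},{"delta_pos": [0.05,-0.062,0],"turn": [-0.0042,-0.0205,0.0168],"hand": 0},{"delta_pos": [0.05,-0.062,0],"turn": [-0.0042,-0.0205,0.0168],"hand": 0},{"delta_pos": [0.05,-0.062,0],"turn": [-0.0042,-0.0205,0.0168],"hand": 0}]}}

```text
time: 1.7
tcp_pos: [0.493, 0.2213, 0.3496]
ee_rot: [[-0.961, 0.098, 0.26], [0.094, 0.995, -0.026], [-0.261, -0.0, -0.965]]
force: [0.2, 0.2, -0.2]
finger_gap: 0.0
grasp_force: 0.0
```

Request:
{"method": "send_rows", "body": {"moves": [{"delta_pos": [0.05,-0.062,-0.05],"turn": [0,0,0],"hand": 0},{"delta_pos": [0.05,-0.062,-0.08],"turn": [0,0,0],"hand": 0},{"delta_pos": [0.05,-0.062,-0.08],"turn": [0,0,0],"hand": 0},{"delta_pos": [0.05,-0.062,-0.08],"turn": [0,0,0],"hand": 0},{"delta_pos": [0,0,-0.06],"turn": [0,0,0],"hand": 0},{"delta_pos": [0,0,0],"turn": [0,0,0],"hand": 0},{"delta_pos": [0,0,0],"turn": [0,0,0],"hand": 0},{"delta_pos": [0,0,0],"turn": [0,0,0],"hand": 0}]}}

```text
time: 2.5
tcp_pos: [0.5848, 0.1101, 0.1916]
ee_rot: [[-0.96, 0.099, 0.261], [0.096, 0.995, -0.024], [-0.263, 0.002, -0.965]]
force: [-0.2, -1.0, 0.5]
finger_gap: 0.001
grasp_force: 0.0
```

```bash
python3 rot.py; python3 -c "
from h import *
s=arm.sense();print(s['tcp_pos'],s['force'],s['finger_gap'],s['joint_positions'])
a,_=grab('side','s2');b,_=grab('top','t2')
cv2.imwrite('pics/c2.png',np.hstack([cv2.resize(a[130:270,200:340],(400,400)),cv2.resize(b[140:240,200:300],(400,400))])[:,:,::-1])"
```

```text
tilt [-0.2575  0.0261  0.9659] [-0.0005  0.0013 -0.0006]
down [-0.2575  0.0261  0.9659] [ 0.0079  0.0842 -0.0005]
[0.58478708 0.11005995 0.19160827] [-0.15370514 -1.01229013  0.47542533] 0.0006280639522792546 [ 0.081649   -0.05569087  1.86160211 -0.05179011  1.07442239 -1.37096331]
```

View pics/c2.png

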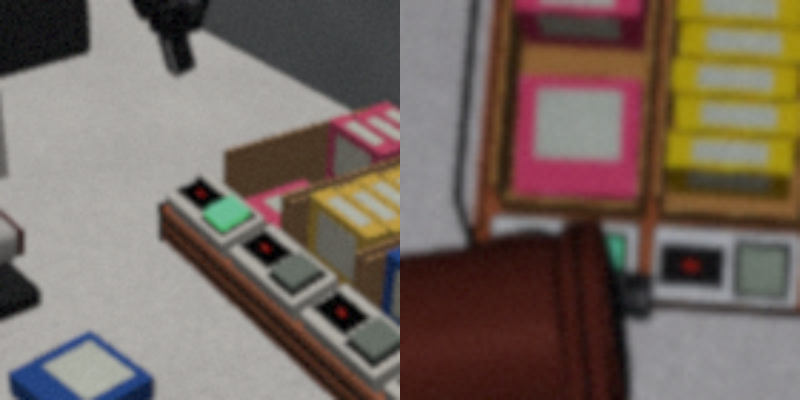

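The side crop shows the fingertip well above the lit key at (230,213), with the tool tilted as intended. I'll come down to about 20 mm off the key.

Request:
{"method": "send_rows", "body": {"moves": [{"delta_pos": [0.03,-0.028,0],"turn": [0,0,0],"hand": 0},{"delta_pos": [0.004,0,-0.06],"turn": [0,0,0],"hand": 0},{"delta_pos": [0.004,0,-0.06],"turn": [0,0,0],"hand": 0},{"delta_pos": [0.004,0,-0.04],"turn": [0,0,0],"hand": 0},{"delta_pos": [0.004,0,-0.028],"turn": [0,0,0],"hand": 0},{"delta_pos": [0,0,0],"turn": [0,0,0],"hand": 0},{"delta_pos": [0,0,0],"turn": [0,0,0],"hand": 0},{"delta_pos": [0,0,0],"turn": [0,0,0],"hand": 0}]}}

```text
time: 3.4
tcp_pos: [0.6082, 0.0955, 0.0973]
ee_rot: [[-0.96, 0.1, 0.261], [0.097, 0.995, -0.025], [-0.263, 0.002, -0.965]]
force: [0.6, 0.8, 0.4]
finger_gap: -0.002
grasp_force: 0.0
```

```bash
python3 -c "
from h import *
a,d=grab('side','s3');s=arm.sense();print(s['tcp_pos'],s['force'])
P=arm.camera_model('side');q=P['K']@(P['R']@s['tcp_pos']+P['t']);print(q[:2]/q[2])
cv2.imwrite('pics/c3.png',cv2.resize(a[150:250,230:330],(600,600))[:,:,::-1])"
```

```text
[0.60804211 0.09550559 0.09722294] [-0.43996559 -0.25486051  0.82780713]
[277.12494815 197.42041419]
```

View pics/c3.png

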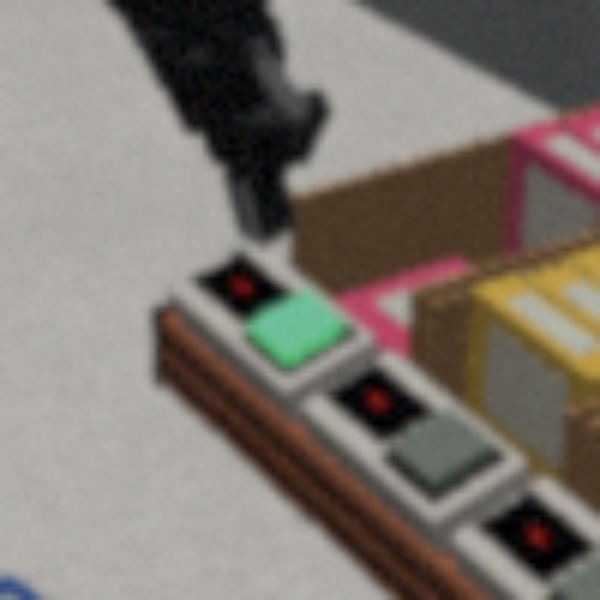

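The tip shows at crop (265,238), which is side pixel (274,190). The TCP projects to (277,197), so I'll check this with depth before touching.

```bash
python3 -c "
from h import *
P=arm.camera_model('side')
def pr(X):
    q=P['K']@(P['R']@np.array(X)+P['t']);return (q[:2]/q[2]).round(1)
print('s2 tcp',pr([.5848,.1101,.1916]))
for f,b in(('s2',None),('s3',None)):
    z=np.load(f'/tmp/{f}.npz');d=z['d'];W=world('side',d);p=z['p'].max(-1)
    y0,y1,x0,x1=(140,160,250,275) if f=='s2' else (172,200,262,284)
    for v in range(y0,y1,2):
        r=[u for u in range(x0,x1) if p[v,u]<75 and d[v,u]<(1.2)]
        if r: 
            u=int(np.mean(r));print(f,v,(r[0],r[-1]),d[v,u].round(3),W[v,u].round(4))
s=arm.sense();print(s['tcp_pos'], s['ee_rot'][:,2])
print(pr(s['tcp_pos']-.019*s['ee_rot'][:,2]))
"
```

```text
s2 tcp [266.3 164.6]
s2 140 (253, 268) 0.935 [0.5471 0.0822 0.2746]
s2 142 (256, 265) 0.939 [0.548  0.0835 0.2691]
s2 144 (256, 265) 0.948 [0.5513 0.0884 0.2617]
s2 146 (257, 265) 0.965 [0.5606 0.0976 0.2511]
s2 148 (257, 266) 0.97 [0.5617 0.0993 0.2452]
s2 150 (258, 267) 0.971 [0.563  0.0971 0.2406]
s2 152 (259, 267) 0.974 [0.5646 0.0955 0.2358]
s2 154 (260, 265) 0.98 [0.5646 0.0996 0.2291]
s3 172 (264, 282) 0.96 [0.5599 0.0503 0.2039]
s3 174 (265, 281) 0.972 [0.5649 0.0568 0.1944]
s3 176 (266, 280) 0.978 [0.5669 0.0594 0.1875]
s3 178 (268, 276) 0.992 [0.5705 0.0681 0.1773]
s3 180 (268, 276) 0.994 [0.5705 0.0679 0.172 ]
s3 182 (269, 277) 1.022 [0.5852 0.0833 0.155 ]
s3 184 (269, 280) 1.025 [0.5872 0.0819 0.1494]
s3 186 (270, 282) 1.034 [0.5922 0.0843 0.1411]
s3 188 (271, 280) 1.036 [0.5917 0.0835 0.1359]
s3 190 (281, 281) 1.167 [0.6726 0.1612 0.0669]
s3 194 (267, 282) 1.135 [0.6328 0.1502 0.073 ]
s3 196 (263, 274) 1.133 [0.6212 0.1528 0.0695]
s3 198 (265, 276) 1.122 [0.6184 0.1399 0.0704]
[0.60804211 0.09550559 0.09722294] [ 0.26122945 -0.02463916 -0.96496222]
[275.5 191.7]
```

```bash
python3 -c "
from h import *
d0=np.load('/tmp/side.npz')['d']
for f,y0,y1,x0,x1 in(('s2',140,172,248,285),('s3',176,206,262,292)):
    z=np.load(f'/tmp/{f}.npz');d=z['d'];W=world('side',d)
    for v in range(y0,y1,2):
        r=[u for u in range(x0,x1) if d[v,u]>0 and d0[v,u]-d[v,u]>.04]
        if r: u=r[len(r)//2];print(f,v,(r[0],r[-1],len(r)),W[v,u].round(4),z['p'][v,u])
d0=np.load('/tmp/top.npz')['d'];z=np.load('/tmp/t2.npz');d=z['d'];W=world('top',d)
P=arm.camera_model('top');q=P['K']@(P['R']@[.5848,.1101,.1916]+P['t']);print('top tcp',q/q[2])
for v in range(196,230,2):
    r=[u for u in range(240,290) if d[v,u]>0 and d0[v,u]-d[v,u]>.04]
    if r:u=r[-1];print(v,(r[0],u),W[v,u-1].round(3),W[v,u].round(3))
"
```

```text
s2 140 (253, 269, 17) [0.5457 0.0764 0.2769] [ 3  6 14]
s2 142 (254, 266, 13) [0.548  0.0835 0.2691] [15 21 25]
s2 144 (255, 266, 12) [0.5483 0.0802 0.2654] [ 6  8 15]
s2 146 (256, 266, 11) [0.5606 0.0976 0.2511] [17 14 16]
s2 148 (257, 267, 11) [0.5624 0.0963 0.2461] [13 17 14]
s2 150 (257, 267, 11) [0.563  0.0971 0.2406] [19 13 17]
s2 152 (258, 268, 11) [0.5646 0.0955 0.2358] [ 6 14 11]
s2 154 (258, 267, 10) [0.5642 0.0949 0.231 ] [32 32 31]
s2 156 (261, 264, 4) [0.5693 0.1021 0.2217] [124 123 120]
s3 176 (265, 281, 17) [0.5669 0.0594 0.1875] [15 17 11]
s3 178 (267, 278, 12) [0.5691 0.0622 0.1803] [6 1 2]
s3 180 (268, 277, 9) [0.5709 0.0646 0.1733] [16 18 11]
s3 182 (268, 278, 11) [0.5852 0.0833 0.155 ] [8 5 8]
s3 184 (269, 278, 10) [0.5872 0.0819 0.1494] [18 17 25]
s3 186 (269, 279, 11) [0.5888 0.0839 0.1424] [15 15 16]
s3 188 (270, 278, 9) [0.5897 0.085  0.1359] [23 23 26]
s3 190 (272, 275, 4) [0.5922 0.0883 0.1278] [106 104 103]
top tcp [240.30723539 207.14635998   1.        ]
196 (241, 249) [0.533 0.066 0.569] [0.534 0.064 0.565]
198 (240, 250) [0.529 0.064 0.571] [0.533 0.064 0.552]
200 (240, 251) [0.527 0.063 0.562] [0.528 0.062 0.557]
202 (240, 252) [0.524 0.062 0.56 ] [0.527 0.061 0.544]
204 (240, 252) [0.519 0.061 0.569] [0.521 0.06  0.554]
206 (240, 253) [0.516 0.06  0.563] [0.521 0.059 0.539]
208 (240, 258) [0.563 0.064 0.293] [0.562 0.062 0.295]
210 (240, 262) [0.554 0.055 0.313] [0.554 0.052 0.314]
212 (240, 262) [0.55  0.055 0.314] [0.55  0.052 0.312]
214 (240, 262) [0.545 0.055 0.311] [0.546 0.053 0.309]
216 (240, 262) [0.541 0.055 0.312] [0.541 0.053 0.309]
218 (240, 262) [0.537 0.055 0.309] [0.537 0.053 0.307]
220 (240, 260) [0.533 0.06  0.305] [0.533 0.058 0.306]
222 (240, 256) [0.492 0.056 0.539] [0.495 0.056 0.517]
224 (240, 256) [0.488 0.056 0.542] [0.491 0.056 0.52 ]
226 (240, 256) [0.484 0.056 0.546] [0.487 0.055 0.526]
228 (240, 256) [0.48  0.056 0.55 ] [0.482 0.055 0.534]
```

The finger tip lies on the tool axis but ends about 25–30 mm short of the reported TCP. So I'll approach along the axis and watch the force.

Request:
{"method": "send_rows", "body": {"moves": [{"delta_pos": [0.0026,-0.0002,-0.01],"turn": [0,0,0],"hand": 0},{"delta_pos": [0.0026,-0.0003,-0.01],"turn": [0,0,0],"hand": 0},{"delta_pos": [0.0026,-0.0003,-0.01],"turn": [0,0,0],"hand": 0},{"delta_pos": [0,0,0],"turn": [0,0,0],"hand": 0},{"delta_pos": [0,0,0],"turn": [0,0,0],"hand": 0}]}}

```text
time: 3.95
tcp_pos: [0.6104, 0.0948, 0.0797]
ee_rot: [[-0.961, 0.1, 0.257], [0.097, 0.995, -0.025], [-0.259, 0.001, -0.966]]
force: [-0.3, 0.5, 0.1]
finger_gap: 0.002
grasp_force: 0.0
```

Request:
{"method": "send_rows", "body": {"moves": [{"delta_pos": [0.001,-0.0001,-0.004],"turn": [0,0,0],"hand": 0},{"delta_pos": [0.001,-0.0001,-0.004],"turn": [0,0,0],"hand": 0},{"delta_pos": [0,0,0],"turn": [0,0,0],"hand": 0}]}}

```text
time: 4.25
tcp_pos: [0.6115, 0.0948, 0.0759]
ee_rot: [[-0.961, 0.1, 0.258], [0.097, 0.995, -0.025], [-0.259, 0.001, -0.966]]
force: [0.2, -0.1, -0.1]
finger_gap: -0.001
grasp_force: 0.0
```

Request:
{"method": "send_rows", "body": {"moves": [{"delta_pos": [0.001,-0.0001,-0.004],"turn": [0,0,0],"hand": 0},{"delta_pos": [0,0,0],"turn": [0,0,0],"hand": 0},{"delta_pos": [0,0,0],"turn": [0,0,0],"hand": 0}]}}

```text
time: 4.55
tcp_pos: [0.6121, 0.0947, 0.0742]
ee_rot: [[-0.961, 0.1, 0.258], [0.097, 0.995, -0.025], [-0.259, 0.001, -0.966]]
force: [-0.1, -0.4, -0.2]
finger_gap: 0.001
grasp_force: 0.0
```

```bash
python3 -c "
from h import *
a,d=grab('side','s4');s=arm.sense();print(s['tcp_pos'],s['force'])
cv2.imwrite('pics/c4.png',cv2.resize(a[150:250,230:330],(600,600),interpolation=cv2.INTER_CUBIC)[:,:,::-1])"
```

```text
[0.61217327 0.09473652 0.07422687] [-0.08591562 -0.65871643 -0.47868824]
```

View pics/c4.png

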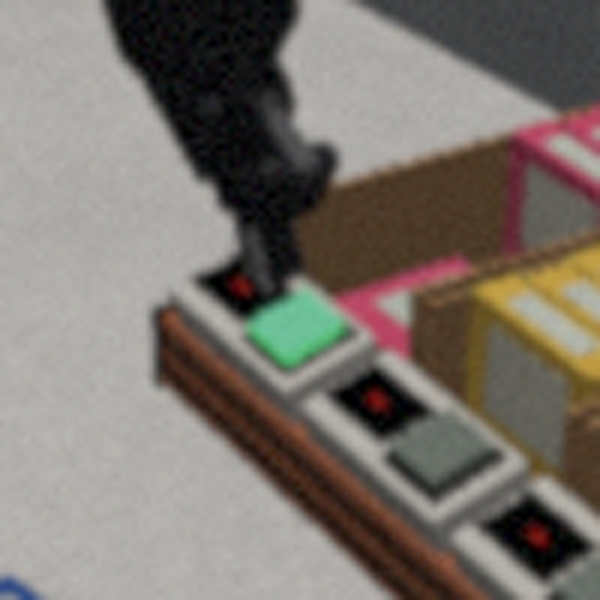

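```bash
python3 -c "
from h import *
d0=np.load('/tmp/side.npz')['d'];s=arm.sense();R=s['ee_rot']
for f,T in(('s2',[.5848,.1101,.1916]),('s3',[.608,.0955,.0972]),('s4',s['tcp_pos'])):
    z=np.load(f'/tmp/{f}.npz');d=z['d'];L=(world('side',d)-T)@R
    m=(d>0)&(d0-d>.015)&(abs(L[...,0])<.04)&(abs(L[...,1])<.04)&(L[...,2]>-.07)&(L[...,2]<.01)
    q=L[m]*1000
    for a in range(-70,10,8):
        b=q[(q[:,2]>=a)&(q[:,2]<a+8)]
        if len(b):print(f,a,len(b),'x',np.percentile(b[:,0],[5,50,95]).round(0),'y',np.percentile(b[:,1],[5,50,95]).round(0))
"
```

```text
s2 -70 21 x [-4.  8. 12.] y [-16. -11.   4.]
s2 -62 32 x [-5.  4. 12.] y [-17. -12.   2.]
s2 -54 31 x [-5.  7. 12.] y [-16. -11.   0.]
s2 -46 30 x [-5.  7. 12.] y [-16. -12.  -0.]
s2 -38 18 x [-8.  3. 11.] y [-13.  -9.   1.]
s3 -70 12 x [-4.  9. 12.] y [-16.  -9.   2.]
s3 -62 27 x [-5.  6. 11.] y [-16. -13.   0.]
s3 -54 28 x [-6.  6. 11.] y [-16. -13.   0.]
s3 -46 21 x [-3.  7. 11.] y [-16. -10.   5.]
s3 -38 14 x [-10.   6.  11.] y [-12.  -7.  -2.]
s3 -30 1 x [3. 3. 3.] y [-6. -6. -6.]
s4 -70 7 x [ 8. 12. 12.] y [-11.  -9.  -1.]
s4 -62 25 x [-4.  6. 12.] y [-15. -13.   3.]
s4 -54 26 x [-6.  7. 12.] y [-15. -13.   2.]
s4 -46 24 x [-5.  5. 12.] y [-17. -13.   0.]
s4 -38 10 x [-2.  7. 11.] y [-14.  -8.  -3.]
s4 -30 1 x [4. 4. 4.] y [-6. -6. -6.]
```

Request:
{"method": "send_rows", "body": {"moves": [{"delta_pos": [0.0025,0,-0.0077],"turn": [0,0,0],"hand": 0},{"delta_pos": [0.0025,0,-0.0077],"turn": [0,0,0],"hand": 0},{"delta_pos": [0.0025,0,-0.0077],"turn": [0,0,0],"hand": 0},{"delta_pos": [0.0025,0,-0.0077],"turn": [0,0,0],"hand": 0},{"delta_pos": [0.0025,0,-0.0077],"turn": [0,0,0],"hand": 0},{"delta_pos": [0,0,0],"turn": [0,0,0],"hand": 0},{"delta_pos": [0,0,0],"turn": [0,0,0],"hand": 0}]}}

```text
time: 5.3
tcp_pos: [0.6183, 0.0947, 0.0547]
ee_rot: [[-0.961, 0.1, 0.258], [0.097, 0.995, -0.025], [-0.259, 0.001, -0.966]]
force: [0.3, -0.1, 0.2]
finger_gap: 0.004
grasp_force: 0.0
```

```bash
python3 -c "
from h import *
a,d=grab('side','s5');s=arm.sense();print(s['tcp_pos'],s['force'])
cv2.imwrite('pics/c5.png',cv2.resize(a[170:230,250:310],(600,600),interpolation=cv2.INTER_CUBIC)[:,:,::-1])"
```

```text
[0.61845834 0.09472141 0.05495211] [ 0.48660067  0.38815613 -0.40084262]
```

View pics/c5.png

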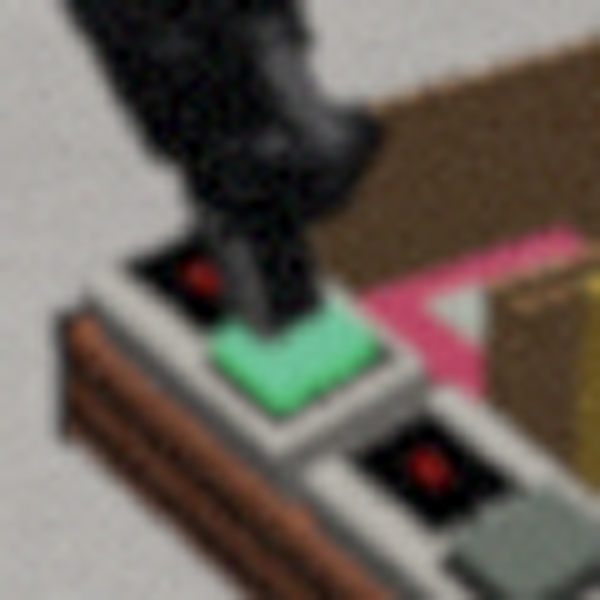

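The tip is over the near half of the green key, with its lowest corner at crop (270,335) and the key spanning (215–385, 300–410). The gap is still about 7–15 mm, so I'll go down in guarded 2 mm steps.

Request:
{"method": "send_rows", "body": {"moves": [{"delta_pos": [0.001,-0.0001,-0.0039],"turn": [0,0,0],"hand": 0},{"delta_pos": [0.001,-0.0001,-0.0039],"turn": [0,0,0],"hand": 0},{"delta_pos": [0,0,0],"turn": [0,0,0],"hand": 0},{"delta_pos": [0,0,0],"turn": [0,0,0],"hand": 0}]}}

```text
time: 5.75
tcp_pos: [0.6194, 0.0946, 0.051]
ee_rot: [[-0.961, 0.1, 0.258], [0.097, 0.995, -0.025], [-0.259, 0.001, -0.966]]
force: [-0.0, -0.4, 0.2]
finger_gap: -0.002
grasp_force: 0.0
```

Request:
{"method": "send_rows", "body": {"moves": [{"delta_pos": [0.001,-0.0001,-0.0039],"turn": [0,0,0],"hand": 0},{"delta_pos": [0,0,0],"turn": [0,0,0],"hand": 0},{"delta_pos": [0,0,0],"turn": [0,0,0],"hand": 0}]}}

```text
time: 6.05
tcp_pos: [0.6198, 0.0946, 0.049]
ee_rot: [[-0.961, 0.1, 0.258], [0.097, 0.995, -0.025], [-0.259, 0.001, -0.966]]
force: [-0.2, 0.1, -0.5]
finger_gap: 0.003
grasp_force: 0.0
```

Request:
{"method": "send_rows", "body": {"moves": [{"delta_pos": [0.001,-0.0001,-0.0039],"turn": [0,0,0],"hand": 0},{"delta_pos": [0,0,0],"turn": [0,0,0],"hand": 0},{"delta_pos": [0,0,0],"turn": [0,0,0],"hand": 0}]}}

```text
time: 6.35
tcp_pos: [0.6206, 0.0946, 0.0474]
ee_rot: [[-0.961, 0.1, 0.259], [0.097, 0.995, -0.025], [-0.26, 0.001, -0.966]]
force: [-0.6, 0.5, 1.7]
finger_gap: -0.0
grasp_force: 1.2
```

Contact begins at 1.7 N.

Request:
{"method": "send_rows", "body": {"moves": [{"delta_pos": [0.0005,0,-0.0019],"turn": [0,0,0],"hand": 0},{"delta_pos": [0.0005,0,-0.0019],"turn": [0,0,0],"hand": 0},{"delta_pos": [0,0,0],"turn": [0,0,0],"hand": 0},{"delta_pos": [0,0,0],"turn": [0,0,0],"hand": 0}]}}

```text
time: 6.75
tcp_pos: [0.6211, 0.0945, 0.0454]
ee_rot: [[-0.961, 0.1, 0.259], [0.097, 0.995, -0.025], [-0.26, 0.001, -0.966]]
force: [-1.7, -0.6, 4.0]
finger_gap: -0.003
grasp_force: 1.9
```

Request:
{"method": "send_rows", "body": {"moves": [{"delta_pos": [0.0005,0,-0.0019],"turn": [0,0,0],"hand": 0},{"delta_pos": [0,0,0],"turn": [0,0,0],"hand": 0},{"delta_pos": [0,0,0],"turn": [0,0,0],"hand": 0}]}}

```text
time: 7.05
tcp_pos: [0.6214, 0.0945, 0.0445]
ee_rot: [[-0.961, 0.1, 0.259], [0.097, 0.995, -0.025], [-0.26, 0.001, -0.966]]
force: [-1.1, -0.5, 4.2]
finger_gap: 0.002
grasp_force: 2.3
```

Request:
{"method": "send_rows", "body": {"moves": [{"delta_pos": [0.0006,0,-0.0023],"turn": [0,0,0],"hand": 0},{"delta_pos": [0,0,0],"turn": [0,0,0],"hand": 0},{"delta_pos": [0,0,0],"turn": [0,0,0],"hand": 0}]}}

```text
time: 7.35
tcp_pos: [0.6217, 0.0944, 0.0433]
ee_rot: [[-0.961, 0.1, 0.259], [0.097, 0.995, -0.025], [-0.26, 0.001, -0.966]]
force: [-1.8, 0.7, 5.1]
finger_gap: -0.001
grasp_force: 2.7
```

```bash
python3 -c "
from h import *
a,d=grab('side','s6');s=arm.sense();print(s['tcp_pos'],s['force'])
cv2.imwrite('pics/c6.png',cv2.resize(a[170:230,250:310],(600,600),interpolation=cv2.INTER_CUBIC)[:,:,::-1])"
```

```text
[0.62163217 0.09443646 0.043292  ] [-2.17859503 -0.70335298  5.10840388]
```

View pics/c6.png

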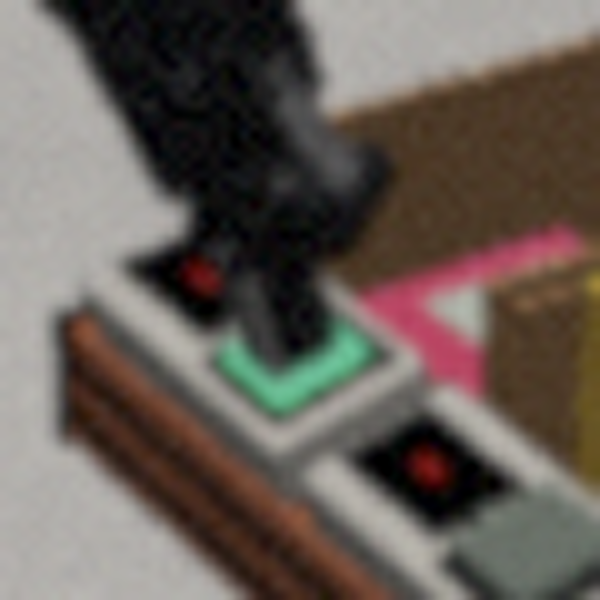

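The tip sits on the green key and the key is visibly in, at about 5.4 N along its normal. Now I'll release along the axis and move to the green button.

Request:
{"method": "send_rows", "body": {"moves": [{"delta_pos": [-0.005,0.0005,0.019],"turn": [0,0,0],"hand": 0},{"delta_pos": [-0.01,0.001,0.038],"turn": [0,0,0],"hand": 0},{"delta_pos": [-0.016,0.0015,0.058],"turn": [0,0,0],"hand": 0},{"delta_pos": [0,0,0.08],"turn": [0,0,0],"hand": 0},{"delta_pos": [0,0,0.08],"turn": [0,0,0],"hand": 0},{"delta_pos": [0,0,0.04],"turn": [0,0,0],"hand": 0}]}}

```text
time: 8.0
tcp_pos: [0.6072, 0.0963, 0.2052]
ee_rot: [[-0.96, 0.1, 0.263], [0.097, 0.995, -0.024], [-0.264, 0.002, -0.964]]
force: [1.5, -0.3, -0.6]
finger_gap: 0.003
grasp_force: 0.0
```

Request:
{"method": "send_rows", "body": {"moves": [{"delta_pos": [-0.043,-0.068,0],"turn": [0,0,0],"hand": 0},{"delta_pos": [-0.043,-0.068,0],"turn": [0,0,0],"hand": 0},{"delta_pos": [-0.043,-0.068,0],"turn": [0.002,0.021,0],"hand": 0},{"delta_pos": [-0.043,-0.068,0],"turn": [0.002,0.021,0],"hand": 0},{"delta_pos": [-0.043,-0.068,0],"turn": [0.002,0.021,0],"hand": 0},{"delta_pos": [-0.043,-0.068,0],"turn": [0.002,0.021,0],"hand": 0},{"delta_pos": [-0.043,-0.068,0],"turn": [0,0,0],"hand": 0},{"delta_pos": [-0.043,-0.068,0],"turn": [0,0,0],"hand": 0},{"delta_pos": [-0.043,-0.068,0],"turn": [0,0,0],"hand": 0},{"delta_pos": [0,0,0],"turn": [0,0,0],"hand": 0},{"delta_pos": [0,0,0],"turn": [0,0,0],"hand": 0},{"delta_pos": [0,0,0],"turn": [0,0,0],"hand": 0}]}}

```text
time: 9.2
tcp_pos: [0.4127, -0.2091, 0.2005]
ee_rot: [[-0.995, 0.1, -0.003], [0.1, 0.995, 0.001], [0.003, 0.001, -1.0]]
force: [0.2, 0.0, -0.7]
finger_gap: -0.0
grasp_force: 0.0
```

```bash
python3 rot.py; python3 -c "
from h import *
s=arm.sense();print(s['tcp_pos'],s['force'],s['joint_positions'])"
```

```text
tilt [-0.2575  0.0261  0.9659] [-0.0086 -0.0838 -0.0004]
down [-0.2575  0.0261  0.9659] [-0.0003 -0.0008 -0.0004]
[ 0.41268342 -0.20906632  0.20053651] [ 0.23683394  0.02634326 -0.73503561] [-6.38899265e-01 -1.76205414e-01  1.92980516e+00 -9.48690547e-04
  1.39058587e+00 -2.10958909e+00]
```

Request:
{"method": "send_rows", "body": {"moves": [{"delta_pos": [0,-0.001,-0.08],"turn": [0,0,0],"hand": 0},{"delta_pos": [0,-0.001,-0.08],"turn": [0,0,0],"hand": 0},{"delta_pos": [0,0,-0.08],"turn": [0,0,0],"hand": 0},{"delta_pos": [0,0,-0.05],"turn": [0,0,0],"hand": 0},{"delta_pos": [0,0,0],"turn": [0,0,0],"hand": 0},{"delta_pos": [0,0,0],"turn": [0,0,0],"hand": 0},{"delta_pos": [0,0,0],"turn": [0,0,0],"hand": 0}]}}

```text
time: 9.9
tcp_pos: [0.4142, -0.2114, 0.0576]
ee_rot: [[-0.995, 0.099, -0.0], [0.099, 0.995, -0.002], [-0.0, -0.002, -1.0]]
force: [-0.5, -0.2, -0.5]
finger_gap: 0.003
grasp_force: 0.0
```

```bash
python3 -c "
from h import *
a,d=grab('side','s7');s=arm.sense();print(s['tcp_pos'],s['force'])
b=a
cv2.imwrite('pics/c7.png',np.hstack([cv2.resize(b[260:350,255:345],(400,400),interpolation=cv2.INTER_CUBIC),cv2.resize(a[170:230,250:310],(400,400))])[:,:,::-1])"
```

```text
[ 0.41420365 -0.21166154  0.05779484] [ 0.07642973 -0.24411692 -0.48278161]
```

View pics/c7.png

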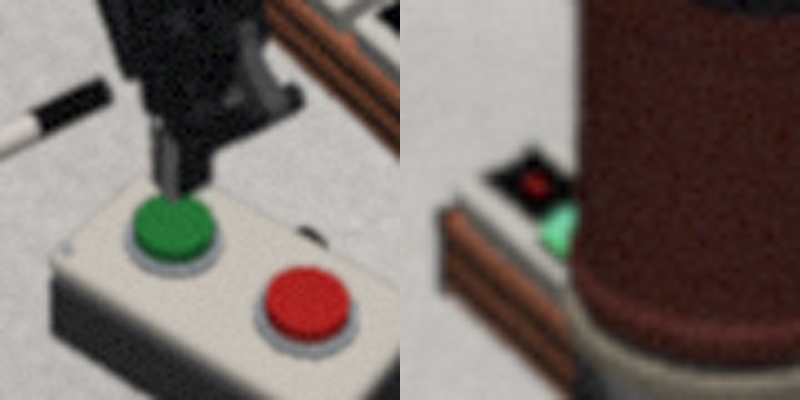

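The tip at (180,198) is directly above the green button at (175,228), and the lit key is still visible and released. I'll come down to just above contact.

Request:
{"method": "send_rows", "body": {"moves": [{"delta_pos": [-0.001,0,-0.012],"turn": [0,0,0],"hand": 0},{"delta_pos": [-0.001,0,-0.012],"turn": [0,0,0],"hand": 0},{"delta_pos": [0,0,-0.008],"turn": [0,0,0],"hand": 0},{"delta_pos": [0,0,0],"turn": [0,0,0],"hand": 0},{"delta_pos": [0,0,0],"turn": [0,0,0],"hand": 0}]}}

```text
time: 10.45
tcp_pos: [0.4113, -0.2109, 0.0394]
ee_rot: [[-0.995, 0.1, -0.003], [0.1, 0.995, 0.0], [0.003, 0.0, -1.0]]
force: [0.2, -0.6, 0.4]
finger_gap: -0.002
grasp_force: 0.0
```

Request:
{"method": "send_rows", "body": {"moves": [{"delta_pos": [0,0,-0.004],"turn": [0,0,0],"hand": 0},{"delta_pos": [0,0,0],"turn": [0,0,0],"hand": 0},{"delta_pos": [0,0,0],"turn": [0,0,0],"hand": 0}]}}

```text
time: 10.75
tcp_pos: [0.4115, -0.211, 0.0377]
ee_rot: [[-0.995, 0.1, -0.003], [0.1, 0.995, -0.0], [0.003, -0.0, -1.0]]
force: [0.5, 0.4, 0.5]
finger_gap: -0.004
grasp_force: 0.0
```

Request:
{"method": "send_rows", "body": {"moves": [{"delta_pos": [0,0,-0.004],"turn": [0,0,0],"hand": 0},{"delta_pos": [0,0,0],"turn": [0,0,0],"hand": 0},{"delta_pos": [0,0,0],"turn": [0,0,0],"hand": 0}]}}

```text
time: 11.05
tcp_pos: [0.4114, -0.2109, 0.0356]
ee_rot: [[-0.995, 0.1, -0.003], [0.1, 0.995, 0.0], [0.003, -0.0, -1.0]]
force: [0.1, 0.3, -0.6]
finger_gap: 0.001
grasp_force: 0.0
```

Request:
{"method": "send_rows", "body": {"moves": [{"delta_pos": [0,0,-0.004],"turn": [0,0,0],"hand": 0},{"delta_pos": [0,0,0],"turn": [0,0,0],"hand": 0},{"delta_pos": [0,0,0],"turn": [0,0,0],"hand": 0}]}}

```text
time: 11.35
tcp_pos: [0.4117, -0.2111, 0.0339]
ee_rot: [[-0.995, 0.1, -0.002], [0.1, 0.995, -0.0], [0.002, -0.0, -1.0]]
force: [-0.7, -0.1, 3.5]
finger_gap: 0.002
grasp_force: 1.2
```

Request:
{"method": "send_rows", "body": {"moves": [{"delta_pos": [0,0,-0.004],"turn": [0,0,0],"hand": 0},{"delta_pos": [0,0,0],"turn": [0,0,0],"hand": 0},{"delta_pos": [0,0,0],"turn": [0,0,0],"hand": 0}]}}

```text
time: 11.65
tcp_pos: [0.4117, -0.2111, 0.0319]
ee_rot: [[-0.995, 0.1, -0.002], [0.1, 0.995, -0.0], [0.002, -0.0, -1.0]]
force: [0.1, 0.1, 4.9]
finger_gap: -0.001
grasp_force: 2.0
```

Request:
{"method": "send_rows", "body": {"moves": [{"delta_pos": [0,0,-0.0028],"turn": [0,0,0],"hand": 0},{"delta_pos": [0,0,0],"turn": [0,0,0],"hand": 0},{"delta_pos": [0,0,0],"turn": [0,0,0],"hand": 0}]}}

```text
time: 11.95
tcp_pos: [0.4117, -0.2111, 0.0304]
ee_rot: [[-0.995, 0.1, -0.002], [0.1, 0.995, -0.0], [0.002, -0.001, -1.0]]
force: [-0.1, 1.4, 5.6]
finger_gap: -0.002
grasp_force: 2.5
```

```bash
python3 -c "
from h import *
F=[]
for i in range(4):
    a,d=grab('side','s8');s=arm.sense();F.append(s['force'][2])
print(s['tcp_pos'],F)
cv2.imwrite('pics/c8.png',cv2.resize(a[260:350,255:345],(500,500),interpolation=cv2.INTER_CUBIC)[:,:,::-1])"
```

```text
[ 0.4116757  -0.21110402  0.03041998] [np.float64(4.7030997996215325), np.float64(5.282717323052014), np.float64(4.559248645797036), np.float64(4.882020079080355)]
```

View pics/c8.png

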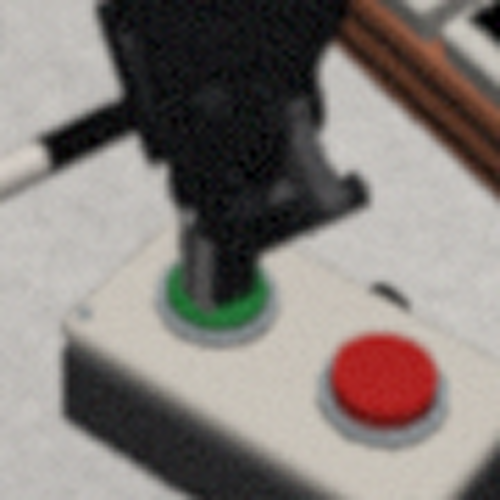

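The green button is clearly in at about 4.9 N. The red button and everything else are untouched. Drawing back now.

Request:
{"method": "send_rows", "body": {"moves": [{"delta_pos": [0,0,0.02],"turn": [0,0,0],"hand": 0},{"delta_pos": [0,0,0.05],"turn": [0,0,0],"hand": 0},{"delta_pos": [0,0,0.08],"turn": [0,0,0],"hand": 0},{"delta_pos": [0,0,0.08],"turn": [0,0,0],"hand": 0},{"delta_pos": [0,0,0.08],"turn": [0,0,0],"hand": 0},{"delta_pos": [0,0,0.08],"turn": [0,0,0],"hand": 0},{"delta_pos": [0,0,0.04],"turn": [0,0,0],"hand": 0},{"delta_pos": [0,0,0],"turn": [0,0,0],"hand": 0},{"delta_pos": [0,0,0],"turn": [0,0,0],"hand": 0},{"delta_pos": [0,0,0],"turn": [0,0,0],"hand": 0}]}}

```text
time: 13.15
tcp_pos: [0.4105, -0.2102, 0.2433]
ee_rot: [[-0.995, 0.1, -0.005], [0.1, 0.995, 0.002], [0.006, 0.001, -1.0]]
force: [-0.4, -0.4, -0.2]
finger_gap: -0.001
grasp_force: 0.0
```

```bash
python3 -c "
from h import *
a,d=grab('side','s9');s=arm.sense();print(s['time'],s['tcp_pos'],s['force'])
W=world('side',d);hsv=cv2.cvtColor(a,cv2.COLOR_RGB2HSV)
for lo,hi,box in(((50,120,50),(85,255,255),(295,330,275,312)),):
    y0,y1,x0,x1=box;m=cv2.inRange(hsv,lo,hi)[y0:y1,x0:x1]>0;print('green z',np.median(W[y0:y1,x0:x1][m],0))
print(arm.sign_off())"
```

```text
13.2 [ 0.41044044 -0.21023999  0.2431948 ] [ 0.54221914 -0.32355272 -0.47122331]
green z [ 0.41115999 -0.21247238  0.06543192]
the job is handed in; nothing more can be done
None
```

I pressed the lit pink key (about 5.4 N) and released it, then pressed the green button (about 4.9 N), which sprang back. The arm drew back clear and the job was handed in at 13.2 s; the sign-off returned no verdict.

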